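Gauge the bearing sleeves, load the wash carrier and hold it up level

TASK

One of the two brass sleeves standing loose on the bench is not bored right through: try them on the upright gauge pin without forcing them, then put the one that slides fully down the pin onto the empty post of the wash carrier and the one that sticks into the small square steel tray. Then lift the loaded carrier by its black middle grip up out of its cradle, keeping it level, and finish still holding it there, level and steady and at least 12 cm above the bench, so that I can slide the bath in under it; the two sleeves on it stay on their posts. Leave the other things on the bench where they are.

Things in the scene. Friction and masses are not known exactly. Their poses are not given: they have to be found in the camera images.
- sleeve_1: A loose brass tube, upright on the bench: 24 mm outside, 32 mm tall, 70 g, origin at the centre of its underside, z along the bore. sleeve_1 and sleeve_2 look alike (15 mm bore at each mouth). One is 15 mm right through; the other narrows to 10 mm, 10 mm inside either mouth, and stops on the pin about 26 mm above the seat. Names and places do not tell which: try them.
- sleeve_2: The other loose brass sleeve, same outside (24 mm diameter, 32 mm tall); origin at the centre of its underside, z along its bore; see sleeve_1.
- sleeve_3: A third such sleeve, already on the other post of the carrier: 24 mm diameter, 32 mm tall, origin at the centre of its underside. It stays there.
- gauge: Gauge, fixed to the bench: dark square base 56x56x14 mm with an upright round steel pin in the middle; origin at the centre of its underside, z up.
- gauge_seat (a point): Foot of the gauge pin, centre of the flat round seat 16 mm above the bench. The pin is 12 mm in diameter, rises 39 mm above this point (its top 55 mm above the bench) and its last 5 mm taper to 6 mm. A sleeve fully down stands with its underside on this seat.
- reject_tray: Small square open tray of plain steel, 92x92 mm outside, 14 mm high, walls and floor 3 mm, fixed to the bench; origin at the centre of its underside.
- cradle: Loading cradle, fixed to the bench: dark plate 196x60x8 mm (long side along its own x) with low aluminium stops up to 16 mm high round the carrier; origin at the centre of its underside. The carrier stands on it loosely, about 3 mm play, its underside 8 mm above the bench.
- carrier: Wash carrier, loose in the cradle: open aluminium frame 170x40x6 mm, long side along its own x, with a flat upright stem in the middle that ends in a black grip, and a post on each side of it, 65 mm from the middle along its own x. Origin at the centre of its underside; about 0.22 kg empty, balanced about the grip when both posts are loaded.
- free_post (a point): Foot of the carrier's empty post, on the frame's upper face at x = -65 mm in the carrier's frame, 6 mm above its underside (14 mm above the bench in the cradle). The post is 9 mm in diameter and 21 mm high, its last 5 mm tapered. A sleeve on it stands with its underside at this point, with up to 3 mm side play.
- loaded_post (a point): Foot of the carrier's other post, at x = +65 mm in the carrier's frame, where sleeve_3 stands; same size.
- carrier_grip (a point): Centre of the black grip on top of the carrier's stem, 73 mm above the carrier's underside (81 mm above the bench at the start). The grip is 14 mm thick along the carrier's x, 28 mm wide along its y and 34 mm high.
- loupe: Bystander: black eye loupe standing on its wide rim, 36 mm across, 32 mm tall.
- screwdriver: Bystander: small screwdriver lying on the bench, 104 mm long, 12 mm thick.
There are look-alikes about, which are no part of the job. Leave any purple look-alike of the sleeve_1 alone.

How it is judged:
By the outcome, as a careful person would: the job done as asked, in the order asked, and still so for the second after the job is handed in, while the arm keeps its last pose, push and grip.
It also fails if it takes over 64 s, if anything falls off the work surface, if the arm or the gripper's body presses on something with over 40 N, if the wrist force passes 120 N, or if a joint passes its speed limit or range.

ROBOT

A 7-joint arm with a two-finger parallel gripper is mounted at the origin on a cart in front of the work surface, level with it; the furniture and walls round the work are solid. World frame = base frame: x ahead of the robot, y to its left, z up, the work surface at z = 0. Lengths are in m, angles in rad, forces in N, time in s.
With the tool pointing down it reaches from about 0.35 to 0.9 m from the base axis. Payload 8.1 kg.
Tool frame: the origin (TCP) lies on the front face of the gripper's body, between the roots of the fingers; the fingertips stand 66 mm ahead of it and the grasp point (between the pads) lies 47 mm ahead of it (arm.finger_overhang is the distance from the TCP to the fingertips, in m); z points along the fingers, y is the line along which they close (so a half turn about z gives the same grasp; the last joint's range is limited). The gripper opens to 92 mm and grips with 3 to 60 N. Pads are 19 mm wide; open, the fingers measure 130 mm over their backs; the gripper's body (75 mm by 190 mm) begins 47 mm behind the grasp point.
Start: joints at [-1.274, 0.434, 0.025, 1.573, -0.012, 1.134, -0.075], TCP at [0.243, 0.576, 0.292] pointing down, gripper open.
Joint ranges: [-2.62, 2.62], [-0.44, 2.09], [-1.27, 1.32], [0.08, 2.57], [-1.32, 4.46], [0.12, 2], [-2.74, 2.74]. Speed limits (rad/s): [2.22, 2.22, 3.01, 3.01, 3.14, 3.14, 3.14].

INTERFACE

Orientations are given as a rotation vector (axis times angle).
In Python, from cell import readout, cams, workorder, spotter, arm gives the robot as it stands.
- The arm moves only by the tool creep_tool, called after "Emit:" as name(argument=value, ...) on one line, values as JSON. Schema: {"type":"object","properties":{"increments":{"type":"array","items":{"type":"array","items":{"type":"array","items":{"type":"number"},"minItems":5,"maxItems":5},"minItems":1,"maxItems":10},"minItems":1,"maxItems":1},"squeeze":{"type":"number"},"only":{"type":"string"},"quiet":{"type":"boolean"},"lines":{"type":"string"}},"required":["increments"],"additionalProperties":false}. increments is a list that holds a single list of rows (three levels of brackets), with 1 to 10 rows, each of 5 numbers: dx, dy, dz in m, then a turn about the tool's z in rad, then the opening from 0.0 (shut) to 1.0 (fully open); each row shifts and turns the commanded pose from where the row before left it, along the tool's axes as they then stand; what a row does not reach is not made up. A row lasts 1/10 s, in which the tool goes at most 0.05 m and 0.15 rad, less where a joint would pass 70% of its speed; a pose out of reach is approached as far as the arm can. The fingers move at their own pace and stop on an object; squeeze is the grip in N (left out, the last holds). Time passes only in rows, so rows that do not move let the fingers close. The tool returns the time, the measured TCP pose, the force, the opening and the grip force at its end. only (a regular expression) keeps the lines of the reply that match it, lines (a string "A,B") keeps lines A to B, and quiet returns only ok. Input that does not fit is refused with a message, and nothing moves.
- readout.observe(): the state, without advancing time (a new reading comes with each control period).
- cams.get_image(name): name is "scene" or "top"; returns a dict with "image" (420x560x3 uint8, blue, green, red), "fx", "fy", "cx", "cy" (pixels), "cam_to_world" (4x4, takes a point from camera to world coordinates). Camera axes: x right, y down, z forward; pixel columns grow to the right and rows downward; lengths in m; the calibration is good to about 2 mm. A picture is of the moment at which its call begins. There is no depth.
- workorder.sign_off(): hands the job in; it is judged then, once.
Trained networks look in a picture, given as the dict that the camera call returned (one of the last four; its "shot" number tells which), for a name from the list of things; names that differ only in an ending like _2 or _b are one class to them, and where a whole thing is asked for, a point or a joint stands for the part that bears it (a point fixed in the world has none). Each returns a list of dicts, best first, with "score" (0 to 1); they miss things now and then, are a little off and sometimes report something else, mostly with a low value. They report only what shows in the picture. A call takes as long as a camera call. They do not tell look-alikes from the thing itself.
- spotter.boxes_of(picture, name): "centre" ([x, y, z] in m, in the coordinates of the camera as it stood for that picture, good to about 4 mm: the middle of the surface that is visible of it).
The state is a dict: "clock": time; "joints": joint angles; "dq": joint speeds; "joint_efforts": joint torques, N m; "position": TCP position; "ee_rot": TCP orientation; "force": force on the tool from outside, world axes, zero at the start; "ft_torque": the same for the moment, N m; "width": opening from 0.0 (shut) to 1.0 (fully open); "gripper_force": force on a finger pad.
Only numpy, scipy, OpenCV 4.12 (cv2) and the standard library are available. Lean on these libraries where they do the work, as an engineer would, in place of code of your own. Each camera call takes 0.05 s, during which the arm holds its last target. There are 200 camera calls.

## Working session

There is one attempt and no reset: what is moved stays moved. The work goes in short steps, Python scripts to look and compute and a tool call to move; the robot and the scene stay as the last step left them, time stands still between calls to the robot, and variables do not carry over. Pictures are saved under pics/ and viewed, at most 10 in all, crops included, and the job is handed in when it is done.

```bash
ls; mkdir -p pics
```

Create h.py:
```python
import numpy as np, cv2
from cell import readout, cams, workorder, spotter, arm
def w(p,c): return (p["cam_to_world"]@np.append(c,1))[:3]
def px(p,X):
    c=np.linalg.inv(p["cam_to_world"])@np.append(X,1); return (p["fx"]*c[0]/c[2]+p["cx"],p["fy"]*c[1]/c[2]+p["cy"])
def ray(p,u,v,z):
    d=p["cam_to_world"][:3,:3]@np.array([(u-p["cx"])/p["fx"],(v-p["cy"])/p["fy"],1]);o=p["cam_to_world"][:3,3]
    return o+d*(z-o[2])/d[2]
```

Run:
```python
from h import *
np.set_printoptions(precision=4,suppress=True)
for n in("top","scene"):
    p=cams.get_image(n);cv2.imwrite(f"pics/{n}0.png",p["image"]);print(n,p["cam_to_world"],p["fx"])
    for k in["sleeve_1","gauge","reject_tray","cradle","carrier","carrier_grip","loupe","screwdriver"]:
        for b in spotter.boxes_of(p,k): 
            X=w(p,b["centre"]);print(k,round(b["score"],2),X.round(4),np.round(px(p,X)))
o=readout.observe();print(o)
```

```text
pics
top [[ 0.0099 -0.9856  0.1688  0.4053]
 [-0.9996 -0.0053  0.0274  0.0301]
 [-0.0261 -0.169  -0.9853  0.9633]
 [ 0.      0.      0.      1.    ]] 446.65754712792204
sleeve_1 0.68 [0.5601 0.2244 0.0415] [199. 209.]
sleeve_1 0.63 [0.441  0.0136 0.0314] [299. 267.]
sleeve_1 0.59 [0.4861 0.0747 0.0299] [270. 245.]
sleeve_1 0.4 [0.4288 0.1118 0.0364] [251. 273.]
reject_tray 0.94 [ 0.462  -0.1878  0.0002] [393. 259.]
cradle 0.88 [0.5585 0.1475 0.0063] [237. 213.]
cradle 0.19 [0.66   0.0188 0.0285] [297. 165.]
carrier_grip 0.86 [0.5586 0.1501 0.0163] [235. 212.]
loupe 0.63 [0.6583 0.019  0.0316] [296. 165.]
scene [[ 0.6502 -0.5045  0.5681  0.0128]
 [-0.7598 -0.4272  0.4902 -0.4248]
 [-0.0046 -0.7503 -0.6611  0.7176]
 [ 0.      0.      0.      1.    ]] 541.4010364570107
sleeve_1 0.79 [0.4776 0.0658 0.0244] [247. 256.]
sleeve_1 0.58 [0.4414 0.0094 0.0233] [257. 284.]
sleeve_1 0.58 [0.559  0.2187 0.0375] [219. 193.]
sleeve_1 0.52 [0.4281 0.1037 0.0217] [212. 263.]
gauge 0.88 [ 0.5166 -0.0312  0.0127] [303. 274.]
reject_tray 0.7 [ 0.4624 -0.1878  0.0064] [359. 346.]
cradle 0.94 [0.5487 0.128  0.0085] [250. 227.]
carrier 0.56 [0.5545 0.1462 0.0131] [245. 219.]
carrier_grip 0.7 [0.5581 0.1509 0.0147] [244. 217.]
loupe 0.68 [0.6545 0.0136 0.0181] [331. 221.]
screwdriver 0.57 [ 0.6192 -0.1237  0.0104] [380. 267.]
{'clock': 0.9, 'joints': array([-1.2736,  0.4345,  0.025 ,  1.5732, -0.0116,  1.134 , -0.0751]), 'dq': array([-0.0015,  0.0019,  0.0003,  0.0012,  0.0001,  0.0006,  0.0019]), 'joint_efforts': array([ -0.0011, -66.7651,   0.9834, -31.4825,  -0.0608,   0.0324,
         0.    ]), 'position': array([0.2433, 0.5757, 0.2923]), 'ee_rot': array([0.624 , 3.079 , 0.0001]), 'force': array([0.086 , 0.0013, 0.0745]), 'ft_torque': array([-0.0274,  0.0023, -0.0023]), 'gripper_force': 0.0, 'width': 1.003551578011378}
```

Run:
```python
import cv2
t=cv2.imread("pics/top0.png")[110:330,140:440];s=cv2.imread("pics/scene0.png")[130:400,180:430]
cv2.imwrite("pics/t1.png",cv2.resize(t,None,fx=2.6,fy=2.6,interpolation=3));cv2.imwrite("pics/s1.png",cv2.resize(s,None,fx=2.2,fy=2.2,interpolation=3))
```

```text
(no output)
```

View pics/t1.png

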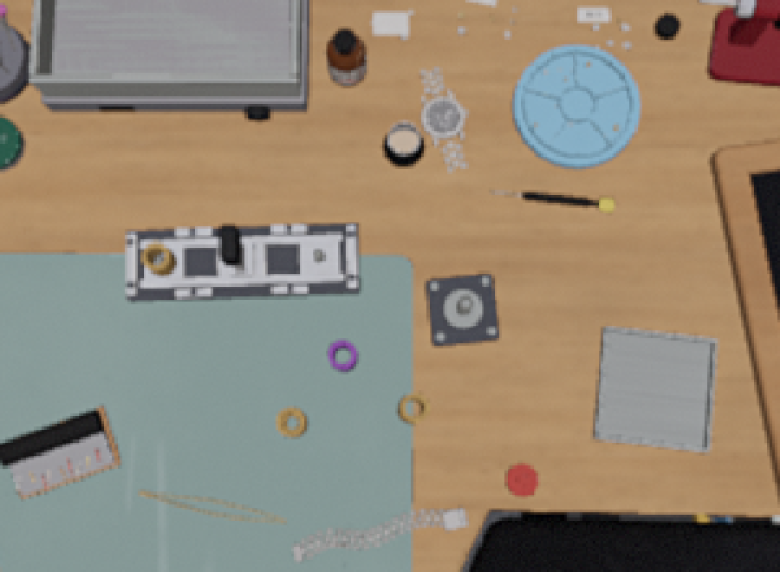

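View pics/s1.png

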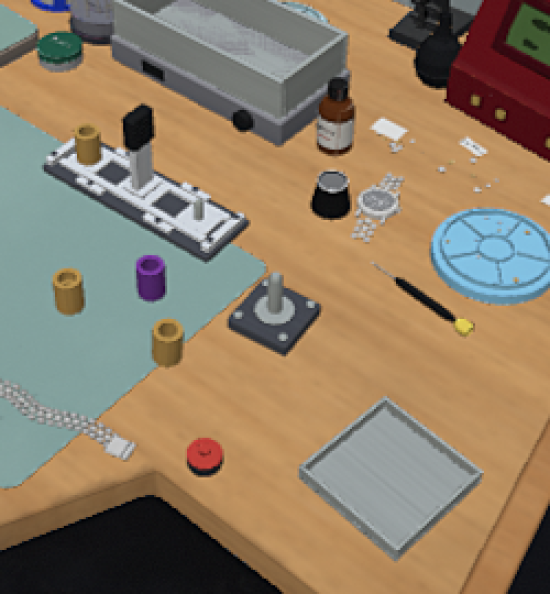

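Run:
```python
from h import *
np.set_printoptions(precision=4,suppress=True)
T=cams.get_image("top");S=cams.get_image("scene")
t=lambda a,b:(a/2.6+140-.3,b/2.6+110-.3); s=lambda a,b:(a/2.2+180-.27,b/2.2+130-.27)
for n,a,b,z in[("A",(291.5,421),(68,277),.032),("B",(412,407),(168,328),.032),("P",(343,354),(151,263),.032),("pin",(465,301),(276,277),.055),("seat",(463,309),(275,310),.016),
 ("post",(320,253),(199,200),.035),("s3",(158,256),(88,132),.046),("grip",(231,230),(139,112),.098),("watch",(445,118),(378,200),.006),("loupe",(404,138),(331,181),.032)]:
    print(n,ray(T,*t(*a),z),ray(S,*s(*b),z))
print("tray",[ray(T,*t(*q),.014)[:2] for q in[(603,328),(717,340),(708,450),(596,438)]])
print("cradle corners",[ray(T,*t(*q),.016)[:2] for q in[(127,232),(358,226),(358,291),(128,299)]])
print("gauge",[ray(T,*t(*q),.014)[:2] for q in[(427,280),(493,275),(498,339),(434,346)]])
# brass masks
h=cv2.cvtColor(T["image"],cv2.COLOR_BGR2HSV);m=cv2.inRange(h,(15,110,80),(30,255,255))
n,l,st,c=cv2.connectedComponentsWithStats(m)
for i in range(1,n):
    if 25<st[i,4]<400 and 190<c[i][1]<290 and c[i][0]<320: print(st[i],c[i],ray(T,*c[i],.025))
print(readout.observe()["clock"])
```

```text
A [0.4311 0.1106 0.032 ] [0.4315 0.1104 0.032 ]
B [0.443  0.0148 0.032 ] [0.4435 0.0124 0.032 ]
P [0.4847 0.0703 0.032 ] [0.486  0.0705 0.032 ]
pin [ 0.5252 -0.0262  0.055 ] [ 0.5215 -0.0303  0.055 ]
seat [ 0.5237 -0.027   0.016 ] [ 0.5226 -0.0294  0.016 ]
post [0.5664 0.0899 0.035 ] [0.5654 0.0892 0.035 ]
s3 [0.5613 0.2198 0.046 ] [0.56   0.2176 0.046 ]
grip [0.5729 0.1539 0.098 ] [0.5643 0.1543 0.098 ]
watch [ 0.6888 -0.0131  0.006 ] [ 0.6918 -0.0104  0.006 ]
loupe [0.6639 0.022  0.032 ] [0.6607 0.02   0.032 ]
tray [array([ 0.5091, -0.1411]), array([ 0.5   , -0.2331]), array([ 0.4117, -0.2223]), array([ 0.4203, -0.1333])]
cradle corners [array([0.5866, 0.2528]), array([0.5926, 0.0598]), array([0.5381, 0.0592]), array([0.5302, 0.2495])]
gauge [array([0.5479, 0.0024]), array([ 0.5524, -0.052 ]), array([ 0.4995, -0.0555]), array([ 0.4934, -0.0033])]
[195 204  12  11  73] [200.4247 209.0411] [0.563  0.2241 0.025 ]
[300 212  17   6  47] [306.1915 214.3617] [ 0.5528 -0.002   0.025 ]
[114 235  13  38 267] [120.5468 253.4869] [0.4667 0.3901 0.025 ]
[294 261  12  12  76] [300.2105 266.6842] [0.4424 0.0104 0.025 ]
[247 267  11  11  62] [251.7903 271.8871] [0.4308 0.1112 0.025 ]
1.0
```

Create go.py:
```python
import sys
from h import *
from scipy.spatial.transform import Rotation as R
np.set_printoptions(precision=4,suppress=True)
x,y,z,yaw=map(float,sys.argv[1:5])
o=readout.observe();Rm=R.from_rotvec(o["ee_rot"]).as_matrix()
d=np.array([x,y,z])-o["position"]
cy=np.degrees(np.arctan2(Rm[1,1],Rm[0,1]))
print("delta tool",Rm.T@d,"turn",np.radians(cy-yaw),"yaw",cy,"tilt",Rm[:,2],"clk",o["clock"],"q7",o["joints"][6],"w",o["width"],"gf",o["gripper_force"],"F",o["force"])
```

```text
(no output)
```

Emit:
creep_tool(increments=[[[-0.0288, -0.0314, 0, 0, 0.7], [-0.0288, -0.0314, 0, 0, 0.7], [-0.0288, -0.0314, 0, 0, 0.7], [-0.0288, -0.0314, 0, 0, 0.7], [-0.0288, -0.0314, 0, 0, 0.7], [-0.0288, -0.0314, 0, 0, 0.7], [-0.0288, -0.0314, 0, 0, 0.7], [-0.0288, -0.0314, 0, 0, 0.7], [-0.0288, -0.0314, 0, 0, 0.7], [-0.0288, -0.0314, 0, 0, 0.7]]], squeeze=10)

```text
clock: 2.0
position: [0.3867, 0.1727, 0.2926]
ee_rot: [0.624, 3.078, 0.001]
force: [0.9, 0.6, -0.3]
width: 0.701
gripper_force: 0.0
```

```bash
python3 go.py .443 .0135 .15 2.3
```

```text
delta tool [-0.1138 -0.1249  0.1425] turn 1.130913860183465 yaw 67.09659118136061 tilt [ 0.0007  0.0007 -1.    ] clk 2.0 q7 0.6564808451250045 w 0.7007377236188763 gf 0.0 F [ 0.948   0.5972 -0.2957]
```

Emit:
creep_tool(increments=[[[0, 0, 0.01, 0.14, 0.7], [0, 0, 0.01, 0.14, 0.7], [0, 0, 0.01, 0.14, 0.7], [0, 0, 0.01, 0.14, 0.7], [0, 0, 0.01, 0.14, 0.7], [0, 0, 0.01, 0.14, 0.7], [0, 0, 0.01, 0.14, 0.7], [0, 0, 0.01, 0.14, 0.7]]])

```text
clock: 2.8
position: [0.3865, 0.1744, 0.212]
ee_rot: [2.171, 2.271, 0.001]
force: [-0.3, -0.3, -0.6]
width: 0.699
gripper_force: 0.0
```

```bash
python3 go.py .443 .0135 .12 2.3
```

```text
delta tool [-0.1633  0.0492  0.092 ] turn 0.004914116352298168 yaw 2.581558127022908 tilt [ 0.0005  0.0004 -1.    ] clk 2.8 q7 -0.39062814415836006 w 0.699110076398892 gf 0.0 F [-0.2883 -0.3477 -0.6256]
```

Emit:
creep_tool(increments=[[[-0.041, 0.0123, 0.02, 0, 0.7], [-0.041, 0.0123, 0.02, 0, 0.7], [-0.041, 0.0123, 0.02, 0, 0.7], [-0.041, 0.0123, 0.02, 0, 0.7], [0, 0, 0, 0, 0.7], [0, 0, 0.025, 0, 0.7], [0, 0, 0.02, 0, 0.7], [0, 0, 0.01, 0, 0.7], [0, 0, 0.003, 0, 0.7], [0, 0, 0, 0, 0.7]]])

```text
clock: 3.8
position: [0.4439, 0.0133, 0.0744]
ee_rot: [-2.164, -2.277, 0.0]
force: [0.4, -0.0, 0.2]
width: 0.699
gripper_force: 0.0
```

```bash
python3 go.py .443 .0135 .073 2.3
```

Run:
```python
from h import *
S=cams.get_image("scene");cv2.imwrite("pics/s2.png",cv2.resize(S["image"][200:350,180:340],None,fx=3,fy=3,interpolation=3))
T=cams.get_image("top");cv2.imwrite("pics/t2.png",cv2.resize(T["image"][200:320,220:360],None,fx=4,fy=4,interpolation=3))
```

```text
delta tool [ 0.0003 -0.0009  0.0014] turn 0.011047892305667524 yaw 2.932997601629805 tilt [-0.0002  0.0001 -1.    ] clk 3.8 q7 0.2157344357942779 w 0.699378296875684 gf 0.0 F [ 0.4294 -0.0164  0.1579]
```

View pics/s2.png

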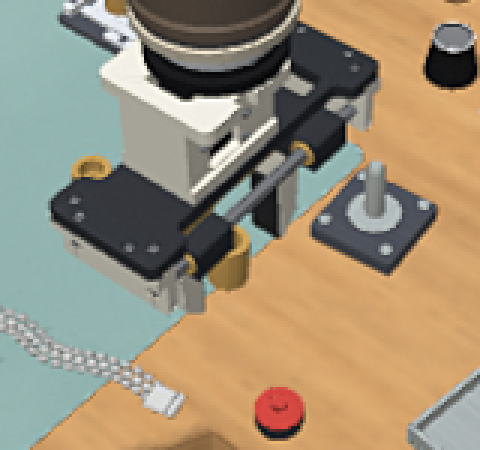

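Emit:
creep_tool(increments=[[[0, 0, 0, 0, 0.4], [0, 0, 0, 0, 0.2], [0, 0, 0, 0, 0.1], [0, 0, 0, 0, 0.1], [0, 0, 0, 0, 0.1], [0, 0, -0.02, 0, 0.1], [0, 0, -0.03, 0, 0.1], [0, 0, -0.02, 0, 0.1], [0, 0, 0, 0, 0.1]]], squeeze=10)

```text
clock: 4.8
position: [0.445, 0.0132, 0.1462]
ee_rot: [2.163, 2.276, 0.005]
force: [0.1, -0.1, -1.3]
width: 0.253
gripper_force: 10.0
```

```bash
python3 go.py .523 -.028 .132 2.3
```

Run:
```python
from h import *
S=cams.get_image("scene");cv2.imwrite("pics/s3.png",cv2.resize(S["image"][180:330,180:340],None,fx=3,fy=3,interpolation=3))
```

```text
delta tool [-0.0451  0.0757  0.0145] turn 0.010752028200956162 yaw 2.916045837120427 tilt [ 0.0039  0.0009 -1.    ] clk 4.8 q7 0.1384366882469743 w 0.252867227937242 gf 9.999790750443935 F [ 0.0888 -0.0728 -1.3404]
```

View pics/s3.png

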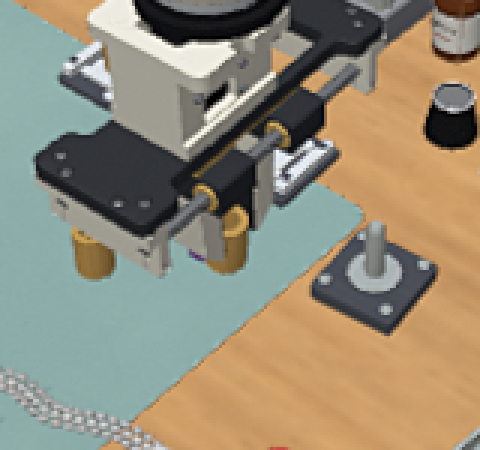

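Run:
```python
from h import *
S=cams.get_image("scene");T=cams.get_image("top")
e=np.array([.65,-.76,0])*.012
for dy in(0,-.004,-.008):
  c=np.array([.445,.0132+dy,.073])
  print(dy,[ (np.array(px(S,c+e+[0,0,z]))-[180,180])*3 for z in(0,.016,.032)], "bottom ctr",(np.array(px(S,c))-[180,180])*3)
h=cv2.cvtColor(T["image"],cv2.COLOR_BGR2HSV);m=cv2.inRange(h,(15,110,60),(30,255,255))
n,l,st,c=cv2.connectedComponentsWithStats(m)
for i in range(1,n):
    if 5<st[i,4]<400 and 190<c[i][1]<300 and c[i][0]<320: print(st[i],c[i])
```

```text
0 [array([248.00242409, 243.71020317]), array([247.05191966, 223.18155656]), array([246.07817409, 202.15095646])] bottom ctr [226.01440213 243.77523357]
-0.004 [array([253.43461334, 247.16768174]), array([252.5477333 , 226.63482188]), array([251.63911857, 205.59876509])] bottom ctr [231.39760145 247.23270298]
-0.008 [array([258.89094428, 250.64052601]), array([258.06826772, 230.10362038]), array([257.22538399, 209.06227281])] bottom ctr [236.80472368 250.70553737]
[225 196   6   1   6] [227.5 196. ]
[195 204  12  11  71] [200.61971831 209.        ]
[122 213   2   4   6] [122.5 214.5]
[116 239   3   9  10] [116.6 242.9]
[123 240   3   4   7] [123.85714286 241.42857143]
[124 245   2   6   6] [124.83333333 247.5       ]
[125 252   1   7   7] [125. 255.]
[125 260   2   8  11] [125.63636364 263.45454545]
[247 267   9  10  46] [250.86956522 271.7173913 ]
```

Run:
```python
from h import *
S=cams.get_image("scene");o=readout.observe();print(o["position"],o["force"])
cv2.imwrite("pics/s4.png",cv2.resize(S["image"][230:280,205:275],None,fx=8,fy=8,interpolation=3))
```

```text
[0.44322294 0.01310866 0.14341509] [-0.10517904  0.06997995 -0.94203796]
```

View pics/s4.png

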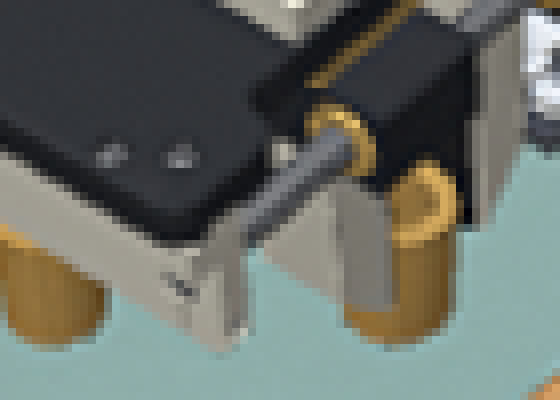

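Run:
```python
from h import *
from scipy.optimize import least_squares
S=cams.get_image("scene")
f=S["cam_to_world"][:3,2].copy();f[2]=0;f/=np.linalg.norm(f)
def r(p):
    c=np.array([.4432,p[0],p[1]]);a=px(S,c-f*.012);b=px(S,c+f*.012+[0,0,.032]);q=px(S,c)
    return [a[1]-272.9,b[1]-249.7,(q[0]-255.1)]
s=least_squares(r,[.013,.07],x_scale=.01);print(s.x,s.fun)
```

```text
[0.0129489  0.05843473] [ 0.53511744 -0.50905382 -0.03157065]
```

Emit:
creep_tool(increments=[[[0, 0, -0.015, 0, 0.1], [-0.0152, 0.026, 0, 0, 0.1], [-0.0152, 0.026, 0, 0, 0.1], [-0.0152, 0.0258, 0, 0.01, 0.1], [0, 0, 0, 0, 0.1], [0, 0, 0, 0, 0.1]]], squeeze=10)

```text
clock: 5.65
position: [0.5234, -0.029, 0.158]
ee_rot: [-2.176, -2.264, 0.003]
force: [-0.4, -0.0, 0.1]
width: 0.254
gripper_force: 10.0
```

```bash
python3 go.py .523 -.0285 .146 2.3
```

Run:
```python
from h import *
S=cams.get_image("scene");T=cams.get_image("top")
cv2.imwrite("pics/s5.png",np.hstack([cv2.resize(S["image"][220:300,260:340],None,fx=5,fy=5,interpolation=3),cv2.resize(T["image"][190:270,270:350],None,fx=5,fy=5,interpolation=3)]))
```

```text
delta tool [ 0.0005 -0.0003  0.012 ] turn -0.00025594333231029496 yaw 2.2853355272641056 tilt [-0.0022 -0.0004 -1.    ] clk 5.65 q7 0.23622010573533503 w 0.25440472643669854 gf 9.999827491119504 F [-0.3807 -0.022   0.1439]
```

View pics/s5.png

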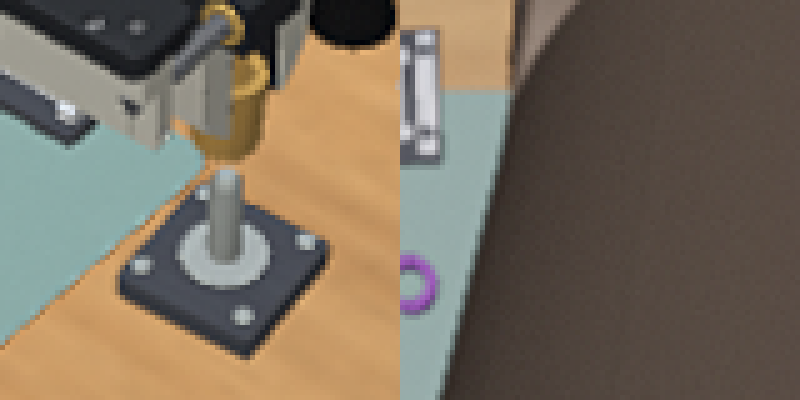

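Emit:
creep_tool(increments=[[[0.0012, -0.0004, 0.008, 0, 0.1], [0, 0, 0.006, 0, 0.1], [0, 0, 0.004, 0, 0.1], [0, 0, 0.004, 0, 0.1], [0, 0, 0, 0, 0.1]]], squeeze=5)

```text
clock: 6.25
position: [0.523, -0.0273, 0.1366]
ee_rot: [-2.175, -2.266, 0.001]
force: [0.0, -0.2, -0.4]
width: 0.26
gripper_force: 5.0
```

```bash
python3 go.py .523 -.0278 .101 2.3
```

```text
delta tool [-0.0005 -0.      0.0356] turn 0.0008893152745011843 yaw 2.350954011885436 tilt [-0.0009 -0.0001 -1.    ] clk 6.25 q7 0.251911595563266 w 0.2598558607461385 gf 4.999782904051244 F [ 0.0102 -0.1578 -0.4158]
```

Emit:
creep_tool(increments=[[[0, 0, 0.003, 0, 0.1], [0, 0, 0.003, 0, 0.1], [0, 0, 0, 0, 0.1]]], squeeze=5)

```text
clock: 6.55
position: [0.5236, -0.0274, 0.131]
ee_rot: [2.175, 2.266, 0.0]
force: [-0.2, -0.9, -1.1]
width: 0.258
gripper_force: 5.0
```

Emit:
creep_tool(increments=[[[0, 0, 0.003, 0, 0.1], [0, 0, 0.003, 0, 0.1], [0, 0, 0, 0, 0.1]]], squeeze=5)

```text
clock: 6.85
position: [0.5235, -0.0273, 0.125]
ee_rot: [2.175, 2.266, 0.0]
force: [1.0, 0.3, -1.0]
width: 0.256
gripper_force: 5.0
```

Emit:
creep_tool(increments=[[[0, 0, 0.003, 0, 0.1], [0, 0, 0.003, 0, 0.1], [0, 0, 0, 0, 0.1]]], squeeze=5)

```text
clock: 7.15
position: [0.5234, -0.0274, 0.1189]
ee_rot: [2.176, 2.266, -0.0]
force: [1.9, -0.0, -0.6]
width: 0.261
gripper_force: 5.0
```

```bash
python3 - <<'E'
from h import *
S=cams.get_image("scene")
cv2.imwrite("pics/s6.png",cv2.resize(S["image"][220:300,260:340],None,fx=6,fy=6,interpolation=3))
print(readout.observe()["force"])
E
```

```text
[ 1.71443493 -0.64991662 -1.44042104]
```

View pics/s6.png

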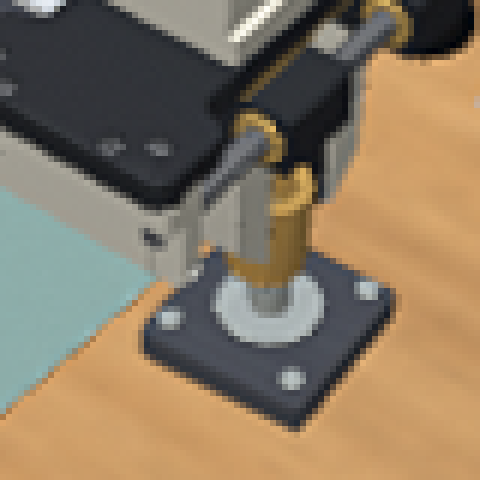

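Emit:
creep_tool(increments=[[[0, 0, 0.003, 0, 0.1], [0, 0, 0.003, 0, 0.1], [0, 0, 0.003, 0, 0.1], [0, 0, 0, 0, 0.1]]], squeeze=5)

```text
clock: 7.6
position: [0.5235, -0.0273, 0.1099]
ee_rot: [2.175, 2.266, 0.0]
force: [2.4, 0.0, -1.0]
width: 0.26
gripper_force: 5.0
```

Emit:
creep_tool(increments=[[[0, 0, 0.003, 0, 0.1], [0, 0, 0.003, 0, 0.1], [0, 0, 0, 0, 0.1]]], squeeze=5)

```text
clock: 7.9
position: [0.5235, -0.0272, 0.1039]
ee_rot: [2.175, 2.266, 0.0]
force: [2.5, 0.6, -3.2]
width: 0.261
gripper_force: 5.0
```

Emit:
creep_tool(increments=[[[0, 0, 0.002, 0, 0.1], [0, 0, 0, 0, 0.1]]], squeeze=5)

```text
clock: 8.1
position: [0.5236, -0.0272, 0.1022]
ee_rot: [2.175, 2.266, 0.0]
force: [2.8, 0.7, -1.5]
width: 0.258
gripper_force: 5.0
```

Run:
```python
from h import *
S=cams.get_image("scene")
cv2.imwrite("pics/s7.png",cv2.resize(S["image"][220:300,260:340],None,fx=6,fy=6,interpolation=3))
f=S["cam_to_world"][:3,2].copy();f[2]=0;f/=np.linalg.norm(f)
for z in (.016,.034,.042):print(z,(np.array(px(S,np.array([.5234,-.0274,z])-f*.012))-[260,220])*6)
print(readout.observe()["force"])
```

```text
0.016 [266.10846674 329.71987276]
0.034 [267.29753408 287.1764336 ]
0.042 [267.83585512 267.91593606]
[ 3.48168395 -0.23212448 -1.60689481]
```

View pics/s7.png

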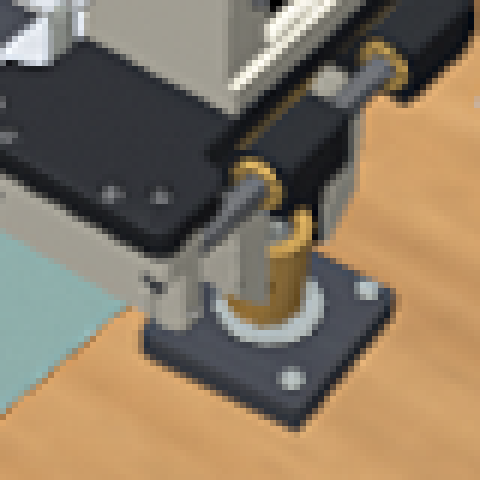

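Emit:
creep_tool(increments=[[[0, 0, 0, 0, 0.45], [0, 0, 0, 0, 0.45], [0, 0, 0.007, 0, 0.45], [0, 0, 0.0065, 0, 0.45], [0, 0, 0, 0, 0.1], [0, 0, 0, 0, 0.1], [0, 0, 0, 0, 0.1], [0, 0, 0, 0, 0.1], [0, 0, 0, 0, 0.1]]], squeeze=15)

```text
clock: 9.05
position: [0.5235, -0.0273, 0.0888]
ee_rot: [2.175, 2.266, 0.0]
force: [0.2, -0.5, -1.4]
width: 0.261
gripper_force: 15.0
```

```bash
python3 go.py .523 -.0278 .16 2.3
```

```text
delta tool [-0.0004 -0.0005 -0.0712] turn 0.0007743254225346578 yaw 2.34436557868092 tilt [ 0.0003  0.     -1.    ] clk 9.05 q7 0.2904451011012111 w 0.26135962070296126 gf 14.996664002537727 F [ 0.2094 -0.5366 -1.3632]
```

Emit:
creep_tool(increments=[[[0, 0, -0.02, 0, 0.1], [0, 0, -0.025, 0, 0.1], [0, 0, -0.025, 0, 0.1], [0.0295, 0.012, 0, 0, 0.1], [0.0295, 0.012, 0, 0, 0.1], [0.0295, 0.0115, 0, 0, 0.1], [0.0295, 0.0115, 0, 0, 0.1], [0, 0, 0.02, 0, 0.1], [0, 0, 0, 0, 0.1], [0, 0, 0, 0, 0.1]]], squeeze=15)

```text
clock: 10.05
position: [0.565, 0.0916, 0.1387]
ee_rot: [-2.176, -2.265, 0.003]
force: [-0.1, -0.5, -1.3]
width: 0.257
gripper_force: 15.0
```

```bash
python3 go.py .566 .0895 .112 2.3
```

Run:
```python
from h import *
S=cams.get_image("scene");T=cams.get_image("top")
print(px(S,[.5656,.0893,.035]))
cv2.imwrite("pics/s8.png",np.hstack([cv2.resize(S["image"][170:270,200:300],None,fx=4,fy=4,interpolation=3),cv2.resize(T["image"][170:270,190:290],None,fx=4,fy=4,interpolation=3)]))
```

```text
delta tool [-0.0021  0.001   0.0267] turn -0.0001085122874612864 yaw 2.2937827039031577 tilt [-0.0014 -0.0009 -1.    ] clk 10.05 q7 0.042752532706699174 w 0.25652547781020946 gf 14.994981558993459 F [-0.1015 -0.5325 -1.299 ]
(np.float64(270.2278378021925), np.float64(220.5743512958534))
```

View pics/s8.png

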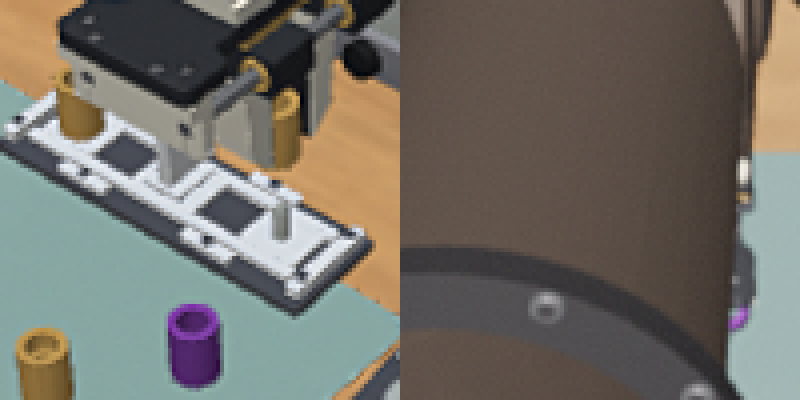

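Emit:
creep_tool(increments=[[[-0.0018, 0.0012, 0, 0, 0.1], [0, 0, 0.01, 0, 0.1], [0, 0, 0.01, 0, 0.1], [0, 0, 0.006, 0, 0.1], [0, 0, 0, 0, 0.1]]], squeeze=15)

```text
clock: 10.65
position: [0.5659, 0.0906, 0.1113]
ee_rot: [-2.175, -2.265, 0.003]
force: [-0.5, 0.7, -0.6]
width: 0.259
gripper_force: 15.0
```

```bash
python3 go.py .5663 .0898 .088 2.3
```

```text
delta tool [-0.0008  0.0004  0.0233] turn 0.0007314632019742913 yaw 2.341909754342252 tilt [-0.0023 -0.0005 -1.    ] clk 10.65 q7 0.06283212419518948 w 0.25898204575520667 gf 14.995111981406808 F [-0.528   0.6838 -0.6048]
```

Emit:
creep_tool(increments=[[[0, 0, 0.005, 0, 0.1], [0, 0, 0.005, 0, 0.1], [0, 0, 0, 0, 0.1]]], squeeze=15)

```text
clock: 10.95
position: [0.5665, 0.0907, 0.1021]
ee_rot: [-2.175, -2.266, 0.001]
force: [0.3, -0.6, -0.7]
width: 0.255
gripper_force: 15.0
```

Emit:
creep_tool(increments=[[[-0.0006, 0, 0.005, 0, 0.1], [0, 0, 0.004, 0, 0.1], [0, 0, 0, 0, 0.1]]], squeeze=15)

```text
clock: 11.25
position: [0.5665, 0.0901, 0.0932]
ee_rot: [-2.175, -2.266, 0.001]
force: [0.1, -0.3, -0.5]
width: 0.255
gripper_force: 15.0
```

Emit:
creep_tool(increments=[[[0, 0, 0.003, 0, 0.1], [0, 0, 0.002, 0, 0.1], [0, 0, 0, 0, 0.1]]], squeeze=15)

```text
clock: 11.55
position: [0.5667, 0.0902, 0.0885]
ee_rot: [-2.175, -2.266, 0.0]
force: [0.2, 0.3, -0.5]
width: 0.256
gripper_force: 15.0
```

Emit:
creep_tool(increments=[[[0, 0, 0.001, 0, 0.1], [0, 0, 0, 0, 0.45], [0, 0, 0, 0, 0.45], [0, 0, 0, 0, 0.45], [0, 0, -0.01, 0, 0.45], [0, 0, -0.025, 0, 0.45], [0, 0, -0.025, 0, 0.45], [0.0064, -0.0337, 0, 0, 0.7], [0.0064, -0.0337, 0, 0, 0.7]]], squeeze=15)

```text
clock: 12.45
position: [0.4993, 0.1002, 0.1492]
ee_rot: [2.175, 2.264, 0.004]
force: [-0.2, 0.7, 0.2]
width: 0.575
gripper_force: 0.0
```

Emit:
creep_tool(increments=[[[0.0064, -0.0337, 0, 0, 0.7], [0.0064, -0.0337, 0, 0, 0.7], [0, 0, 0, 0, 0.7], [0, 0, 0, 0, 0.7]]])

```text
clock: 12.85
position: [0.4312, 0.1106, 0.1486]
ee_rot: [2.174, 2.267, 0.002]
force: [0.8, 0.1, -0.4]
width: 0.701
gripper_force: 0.0
```

```bash
python3 go.py .431 .1105 .073 2.3
```

Run:
```python
from h import *
T=cams.get_image("top");S=cams.get_image("scene")
for P in(T,S):
  for b in spotter.boxes_of(P,"sleeve_2"): X=w(P,b["centre"]);print(round(b["score"],2),X.round(4),np.round(px(P,X)))
h=cv2.cvtColor(S["image"],cv2.COLOR_BGR2HSV)
cv2.imwrite("pics/s9.png",cv2.resize(S["image"][160:260,180:290],None,fx=5,fy=5,interpolation=3))
```

```text
delta tool [-0.0001 -0.0003  0.0756] turn 0.0016200672586024114 yaw 2.3928230164452473 tilt [ 0.0012  0.001  -1.    ] clk 12.85 q7 -0.08867692214912569 w 0.7007928458814241 gf 0.0 F [ 0.7741  0.0946 -0.3823]
0.66 [0.5622 0.2215 0.0423] [200. 208.]
0.45 [0.4865 0.073  0.0323] [270. 245.]
0.75 [0.4309 0.1027 0.0231] [214. 261.]
0.7 [0.4801 0.0634 0.0246] [249. 256.]
0.7 [ 0.465  -0.1852  0.0064] [359. 344.]
0.64 [0.5614 0.0875 0.0378] [269. 221.]
```

Emit:
creep_tool(increments=[[[0, 0, 0.03, 0, 0.6], [0, 0, 0.025, 0, 0.5], [0, 0, 0.015, 0, 0.45], [0, 0, 0.0056, 0, 0.45], [0, 0, 0, 0, 0.1], [0, 0, 0, 0, 0.1], [0, 0, 0, 0, 0.1], [0, 0, 0, 0, 0.1]]], squeeze=10)

```text
clock: 13.85
position: [0.4317, 0.1104, 0.0728]
ee_rot: [2.175, 2.266, 0.002]
force: [1.1, -0.5, -0.4]
width: 0.255
gripper_force: 10.0
```

```bash
python3 go.py .431 .1105 .073 2.3
```

```text
delta tool [ 0.0001 -0.0006 -0.0002] turn 0.0008440882553718882 yaw 2.34836269456937 tilt [ 0.0015  0.0006 -1.    ] clk 13.85 q7 0.004812020859823774 w 0.25473404404124517 gf 9.9980801694619 F [ 1.0566 -0.4934 -0.4001]
```

Emit:
creep_tool(increments=[[[0, 0, -0.03, 0, 0.1], [0, 0, -0.03, 0, 0.1], [0, 0, -0.02, 0, 0.1], [-0.0353, 0.0218, 0, 0, 0.1], [-0.0353, 0.0218, 0, 0, 0.1], [-0.0353, 0.0218, 0, 0, 0.1], [-0.0353, 0.0218, 0, 0, 0.1], [0, 0, 0, 0, 0.1], [0, 0, 0, 0, 0.1]]], squeeze=10)

```text
clock: 14.75
position: [0.5241, -0.0283, 0.1523]
ee_rot: [2.178, 2.264, 0.0]
force: [-1.6, 1.1, -0.9]
width: 0.256
gripper_force: 10.0
```

```bash
python3 go.py .5245 -.027 .124 2.3
```

```text
delta tool [0.0012 0.0005 0.0283] turn -0.001591137649723765 yaw 2.208834528046463 tilt [ 0.0002 -0.0001 -1.    ] clk 14.75 q7 0.25482411939108623 w 0.256256220303512 gf 9.997230819426477 F [-1.6137  1.1443 -0.8864]
```

Emit:
creep_tool(increments=[[[0.0012, 0.0005, 0.012, 0, 0.1], [0, 0, 0.01, 0, 0.1], [0, 0, 0.006, 0, 0.1], [0, 0, 0.003, 0, 0.1], [0, 0, 0, 0, 0.1]]], squeeze=5)

```text
clock: 15.25
position: [0.5242, -0.026, 0.1206]
ee_rot: [-2.175, -2.267, 0.001]
force: [1.3, -0.5, -1.8]
width: 0.255
gripper_force: 5.0
```

Emit:
creep_tool(increments=[[[0, 0, 0.002, 0, 0.1], [0, 0, 0.002, 0, 0.1], [0, 0, 0, 0, 0.1]]], squeeze=5)

```text
clock: 15.55
position: [0.5244, -0.0261, 0.117]
ee_rot: [2.176, 2.266, 0.0]
force: [0.8, -0.8, -1.1]
width: 0.26
gripper_force: 5.0
```

Emit:
creep_tool(increments=[[[0, 0, 0.002, 0, 0.1], [0, 0, 0, 0, 0.1]]], squeeze=5)

```text
clock: 15.75
position: [0.5245, -0.0261, 0.1151]
ee_rot: [2.175, 2.266, 0.0]
force: [0.5, -0.9, -0.2]
width: 0.26
gripper_force: 5.0
```

Emit:
creep_tool(increments=[[[0, 0, 0.001, 0, 0.1], [0, 0, 0, 0, 0.1]]], squeeze=5)

```text
clock: 15.95
position: [0.5247, -0.0261, 0.1143]
ee_rot: [2.175, 2.266, 0.001]
force: [0.5, -1.2, 2.5]
width: 0.259
gripper_force: 5.0
```

Emit:
creep_tool(increments=[[[0, 0, 0.001, 0, 0.1], [0, 0, 0, 0, 0.1]]], squeeze=5)

```text
clock: 16.15
position: [0.5248, -0.0263, 0.1133]
ee_rot: [2.175, 2.266, 0.001]
force: [1.0, -1.5, 3.5]
width: 0.262
gripper_force: 5.0
```

Emit:
creep_tool(increments=[[[0, 0, 0.001, 0, 0.1], [0, 0, 0, 0, 0.1]]], squeeze=5)

```text
clock: 16.35
position: [0.5248, -0.0262, 0.1123]
ee_rot: [2.175, 2.266, 0.001]
force: [1.5, -1.0, 3.9]
width: 0.258
gripper_force: 5.0
```

```bash
python3 go.py .5245 -.027 .156 2.3
```

```text
delta tool [-0.0008 -0.0003 -0.0437] turn 0.0007309120492821091 yaw 2.3418781756191227 tilt [ 0.0008 -0.0001 -1.    ] clk 16.35 q7 0.2871672084544821 w 0.2580564231821649 gf 5.0015481119044125 F [ 1.4761 -1.04    3.8986]
```

Emit:
creep_tool(increments=[[[0, 0, -0.01, 0, 0.1], [0, 0, -0.03, 0, 0.1], [-0.0384, -0.0178, 0, 0, 0.1], [-0.0384, -0.0178, 0, 0, 0.1], [-0.0384, -0.0178, 0, 0, 0.1], [-0.0384, -0.0178, 0, 0, 0.1], [0, 0, 0.03, 0, 0.1], [0, 0, 0.03, 0, 0.1], [0, 0, 0.01, 0, 0.1], [0, 0, 0, 0, 0.1]]], squeeze=12)

```text
clock: 17.35
position: [0.4586, -0.1818, 0.0812]
ee_rot: [-2.173, -2.264, 0.002]
force: [0.8, 0.7, -0.5]
width: 0.257
gripper_force: 12.0
```

```bash
python3 go.py .460 -.1825 .074 2.3
```

```text
delta tool [-0.0008  0.0014  0.0072] turn 0.0010912954021138493 yaw 2.3625266207431554 tilt [-0.0033  0.0012 -1.    ] clk 17.35 q7 0.6483048468694166 w 0.25657335069424875 gf 11.999821669596713 F [ 0.8432  0.6699 -0.4538]
```

Emit:
creep_tool(increments=[[[0, 0, 0.003, 0, 0.1], [0, 0, 0.002, 0, 0.1], [0, 0, 0, 0, 0.1]]], squeeze=12)

```text
clock: 17.65
position: [0.4601, -0.1823, 0.0777]
ee_rot: [2.174, 2.266, 0.001]
force: [-0.2, -0.1, -0.2]
width: 0.26
gripper_force: 12.0
```

Emit:
creep_tool(increments=[[[0, 0, 0.001, 0, 0.1], [0, 0, 0.001, 0, 0.1], [0, 0, 0, 0, 0.1]]], squeeze=5)

```text
clock: 17.95
position: [0.4596, -0.1824, 0.0752]
ee_rot: [2.175, 2.266, 0.0]
force: [-0.0, 0.3, -1.7]
width: 0.256
gripper_force: 5.0
```

Emit:
creep_tool(increments=[[[0, 0, 0.001, 0, 0.1], [0, 0, 0.001, 0, 0.1], [0, 0, 0, 0, 0.1]]], squeeze=5)

```text
clock: 18.25
position: [0.4598, -0.1829, 0.0734]
ee_rot: [2.175, 2.265, 0.0]
force: [-0.9, -1.2, 5.2]
width: 0.259
gripper_force: 5.0
```

Emit:
creep_tool(increments=[[[0, 0, 0.001, 0, 0.1], [0, 0, 0, 0, 0.1]]], squeeze=5)

```text
clock: 18.45
position: [0.4598, -0.183, 0.0725]
ee_rot: [2.176, 2.265, 0.0]
force: [-1.8, -0.2, 6.1]
width: 0.254
gripper_force: 5.0
```

Emit:
creep_tool(increments=[[[0, 0, 0, 0, 0.36], [0, 0, 0, 0, 0.36], [0, 0, -0.01, 0, 0.36], [0, 0, -0.03, 0, 0.36], [0, 0, -0.04, 0, 0.36], [0, 0, -0.04, 0, 0.36]]], squeeze=5)

```text
clock: 19.05
position: [0.459, -0.1824, 0.1937]
ee_rot: [-2.175, -2.265, 0.001]
force: [1.7, -0.3, 0.8]
width: 0.36
gripper_force: 0.0
```

Emit:
creep_tool(increments=[[[0.0417, 0.0147, 0, 0, 0.6], [0.0417, 0.0147, 0, 0, 0.6], [0.0417, 0.0147, 0, 0, 0.6], [0.0417, 0.0147, 0, 0, 0.6], [0.0417, 0.0147, 0, 0, 0.6], [0.0417, 0.0147, 0, 0, 0.6], [0.0417, 0.0147, 0, 0, 0.6], [0.0417, 0.0147, 0, 0, 0.6], [0, 0, 0, 0, 0.6]]])

```text
clock: 19.95
position: [0.5639, 0.1635, 0.1924]
ee_rot: [-2.164, -2.275, -0.005]
force: [-0.5, -0.3, 0.2]
width: 0.601
gripper_force: 0.0
```

```bash
python3 go.py .5639 .1545 .19 -87.75
```

```text
delta tool [-0.009  -0.0005  0.0023] turn 1.581366648306429 yaw 2.855634810707165 tilt [ 0.0009  0.0033 -1.    ] clk 19.95 q7 -0.09985590020780745 w 0.6009828468210412 gf 0.0 F [-0.5236 -0.289   0.2045]
```

Emit:
creep_tool(increments=[[[0, 0, 0, 0.143, 0.6], [0, 0, 0, 0.143, 0.6], [0, 0, 0, 0.143, 0.6], [0, 0, 0, 0.143, 0.6], [0, 0, 0, 0.143, 0.6], [0, 0, 0, 0.143, 0.6], [0, 0, 0, 0.143, 0.6], [0, 0, 0, 0.143, 0.6], [0, 0, 0, 0.143, 0.6], [0, 0, 0, 0.143, 0.6]]])

```text
clock: 20.95
position: [0.5631, 0.1553, 0.1927]
ee_rot: [-3.129, -0.275, 0.0]
force: [0.2, 0.2, -0.1]
width: 0.599
gripper_force: 0.0
```

Emit:
creep_tool(increments=[[[0, 0, 0, 0.143, 0.6], [0, 0, 0, 0, 0.6]]])

```text
clock: 21.15
position: [0.5631, 0.1556, 0.1924]
ee_rot: [3.141, 0.057, -0.001]
force: [-0.5, -0.0, -0.4]
width: 0.603
gripper_force: 0.0
```

```bash
python3 go.py .5639 .1545 .19 -87.75
```

Run:
```python
from h import *
T=cams.get_image("top");S=cams.get_image("scene")
for P in(T,S):
 for k in("sleeve_2","carrier"):
  for b in spotter.boxes_of(P,k): X=w(P,b["centre"]);print(k,round(b["score"],2),X.round(4),np.round(px(P,X)))
cv2.imwrite("pics/s10.png",np.hstack([cv2.resize(S["image"][140:290,190:340],None,fx=2.6,fy=2.6,interpolation=3),cv2.resize(S["image"][250:400,280:430],None,fx=2.6,fy=2.6,interpolation=3)]))
```

```text
delta tool [0.0008 0.0011 0.0024] turn -0.0028909545023059645 yaw -87.91563949174648 tilt [-0.0003 -0.0002 -1.    ] clk 21.15 q7 -1.3936673678874623 w 0.6034440744252041 gf 0.0 F [-0.5041 -0.0128 -0.3603]
carrier 0.96 [0.5463 0.1567 0.0112] [232. 218.]
sleeve_2 0.7 [0.5585 0.2185 0.0386] [219. 193.]
sleeve_2 0.69 [0.5663 0.0901 0.0402] [270. 218.]
sleeve_2 0.66 [ 0.4571 -0.1868  0.0237] [358. 341.]
sleeve_2 0.54 [0.478  0.0656 0.023 ] [248. 257.]
sleeve_2 0.22 [ 0.521  -0.031   0.0165] [305. 271.]
carrier 0.9 [0.5536 0.1525 0.0154] [242. 217.]
```

View pics/s10.png

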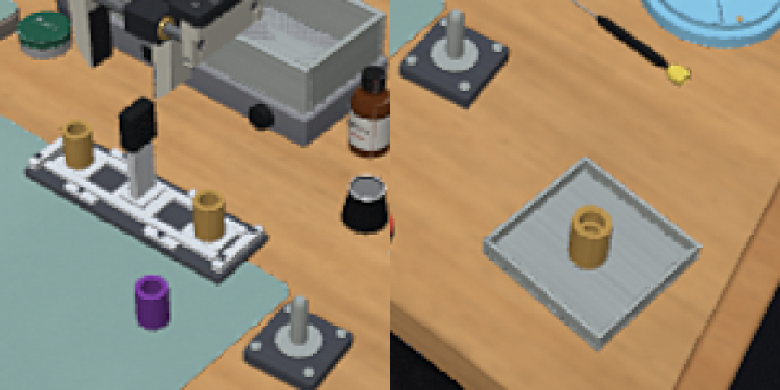

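Emit:
creep_tool(increments=[[[0.0008, 0.0011, 0.02, 0, 0.6], [0, 0, 0.02, 0, 0.6], [0, 0, 0.016, 0, 0.6], [0, 0, 0.0084, 0, 0.5], [0, 0, 0, 0, 0.35], [0, 0, 0, 0, 0.25], [0, 0, 0, 0, 0.05], [0, 0, 0, 0, 0.05], [0, 0, 0, 0, 0.05], [0, 0, 0, 0, 0.05]]], squeeze=35)

```text
clock: 22.45
position: [0.5646, 0.1551, 0.1283]
ee_rot: [-3.14, -0.061, -0.001]
force: [-0.3, 2.3, 5.0]
width: 0.155
gripper_force: 35.0
```

```bash
python3 go.py .5639 .1545 .128 -87.75
```

```text
delta tool [-0.0007  0.0006  0.0003] turn -0.00012371080976607602 yaw -87.75708810727974 tilt [ 0.0009  0.0009 -1.    ] clk 22.45 q7 -1.3255548557906078 w 0.1550735753967469 gf 35.0009161233902 F [-0.3496  2.333   5.0012]
```

Emit:
creep_tool(increments=[[[0, 0, -0.002, 0, 0.05], [0, 0, -0.004, 0, 0.05], [0, 0, -0.007, 0, 0.05], [0, 0, -0.01, 0, 0.05], [0, 0, -0.01, 0, 0.05], [0, 0, -0.012, 0, 0.05], [0, 0, -0.012, 0, 0.05], [0, 0, -0.012, 0, 0.05], [0, 0, -0.012, 0, 0.05], [0, 0, -0.012, 0, 0.05]]], squeeze=35)

```text
clock: 23.45
position: [0.5643, 0.1546, 0.2219]
ee_rot: [-3.141, -0.061, -0.0]
force: [0.4, 0.8, -4.5]
width: 0.147
gripper_force: 35.0
```

Emit:
creep_tool(increments=[[[0, 0, -0.012, 0, 0.05], [0, 0, -0.012, 0, 0.05], [0, 0, -0.01, 0, 0.05], [0, 0, -0.008, 0, 0.05], [0, 0, -0.006, 0, 0.05], [0, 0, -0.004, 0, 0.05], [0, 0, -0.002, 0, 0.05], [0, 0, 0, 0, 0.05], [0, 0, 0, 0, 0.05], [0, 0, 0, 0, 0.05]]])

```text
clock: 24.45
position: [0.5641, 0.1546, 0.2744]
ee_rot: [3.141, 0.061, -0.001]
force: [0.3, -0.2, -3.5]
width: 0.146
gripper_force: 35.0
```

```bash
python3 go.py .5639 .1545 .275 -87.75
```

Run:
```python
from h import *
T=cams.get_image("top");S=cams.get_image("scene");o=readout.observe()
for k in("sleeve_2","carrier"):
  for b in spotter.boxes_of(S,k): X=w(S,b["centre"]);print(k,round(b["score"],2),X.round(4),np.round(px(S,X)))
c=o["position"]
for s in(-1,1):
  X=c+[-.041*.065*s*0+(-.0025*s),.065*s,-.047-.073+.022];print("expect sleeve",X,px(S,X))
np.save("S.npy",S["image"]);print(o["force"],o["ft_torque"])
h=cv2.cvtColor(S["image"],cv2.COLOR_BGR2HSV);m=cv2.inRange(h,(15,110,60),(28,255,220))
n,l,st,cc=cv2.connectedComponentsWithStats(m)
for i in range(1,n):
    if 60<st[i,4]<500: print(st[i],cc[i])
```

```text
delta tool [-0.0002  0.0001 -0.0006] turn -0.0005660840954334636 yaw -87.78243422951782 tilt [-0.0006 -0.0002 -1.    ] clk 24.45 q7 -1.4638431350266867 w 0.14602856878327836 gf 34.99934256076813 F [ 0.3259 -0.1893 -3.4824]
sleeve_2 0.85 [0.5637 0.0847 0.1834] [270. 157.]
sleeve_2 0.77 [0.5565 0.2156 0.1825] [213. 132.]
sleeve_2 0.76 [ 0.4552 -0.1885  0.0277] [358. 341.]
sleeve_2 0.72 [0.4798 0.0669 0.0251] [248. 255.]
sleeve_2 0.43 [0.5499 0.148  0.1589] [238. 159.]
carrier 0.65 [0.5501 0.1487 0.1586] [238. 159.]
expect sleeve [0.56665881 0.0895914  0.17644869] (np.float64(268.6248396889704), np.float64(158.7679427879796))
expect sleeve [0.56165881 0.2195914  0.17644869] (np.float64(213.59236555804125), np.float64(133.00849537352735))
[-0.54442976 -0.01115666 -3.92463358] [-0.0658418   0.16370168  0.0023184 ]
[210  78  39  18 112] [226.90178571  86.45535714]
[249  78  13   8  68] [255.73529412  81.44117647]
[262 149  14  22 260] [268.37307692 159.33461538]
[433 298  17  27 148] [441.94594595 312.09459459]
[349 329  16  24 315] [356.34603175 340.56825397]
```

Emit:
creep_tool(increments=[[[0, 0, 0, 0, 0.05], [0, 0, 0, 0, 0.05]]])

```text
clock: 24.85
position: [0.5643, 0.1546, 0.2747]
ee_rot: [-3.141, -0.061, 0.0]
force: [-1.0, 0.2, -4.3]
width: 0.15
gripper_force: 35.0
```

```bash
python3 -c "
from cell import workorder
print(workorder.sign_off())"
```

```text
the job is handed in; nothing more can be done
None
```

The job is handed in at about 25 s: the sleeve that slid fully down the pin was put on the free post before I tried the other, which stuck and went in the steel tray, and the loaded carrier is held level about 15 cm above the bench with both sleeves on their posts.

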